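Square up a flat brush body in the corner stops, then lay it on the gluing block

TASK

Bring the long flat wooden brush body that lies on the plywood board fully home into the corner of the metal stops, touching both, and then pick it up from there and set it down flat on the narrow steel gluing block, centred and lengthwise along it, without dropping it. Leave the turned handle that stands on the table standing where it is.

Things in the scene. Friction and masses are not known exactly. Their poses are not given: they have to be found in the camera images.
- brush_body: Plain flat oblong wooden brush body, 44 (x) x 100 (y) x 16 (z) mm, about 60 g, loose, flat on a plywood board; origin at the centre of its underside, ends alike. It starts 40-80 mm towards -x and 40-85 mm towards -y from the seat (seat's axes), turned up to 20 degrees. The shorter (68 mm) and the round wooden bodies on the table are not wanted.
- seat (a point): On the fixed board (top 10 mm above the table): where the home body's origin lies, axes parallel to its own, z up. Aluminium stops 15 mm thick stand 12 mm above the board: back stop with face at x=+22 mm, running y=-130 to +65 with a gap y=-30 to +30 for a finger; end stop with face at y=+50, x=-48 to +22. Board edges: x=-148, +52; y=-160, +80.
- rest (a point): Centre of the flat top of the fixed steel gluing block, 30 mm above the table, z up. The top is 40 (x) x 110 (y) mm; below it is a dark foot plate 80 x 130 x 6 mm. The brush body's underside centre belongs here, its y along this y, either way round; it then overhangs each long side by 2 mm.
- handle: Turned dark wooden shaving-brush handle standing on the table on the robot's side, between the board and the block, 42 mm across, 56 mm tall, loose. Origin: centre of its underside, z up. To be left standing.
Mind the look-alikes: they are no part of the job. Of the things shaped like the handle, the wooden one is meant.

How it is judged (in metres and radians):
On the way:
1. the brush body lies flat on the board, home in the corner: within 10 mm of each stop and parallel to them within 10 degrees, at rest (x of brush_body in the frame of seat between -0.01 and 0.01 m and y of brush_body in the frame of seat between -0.01 and 0.01 m and z of brush_body in the frame of seat below 0.004 m and angle between the y axis of brush_body and the y axis of seat, either way round below 0.175 rad and linear speed of brush_body below 0.02 m/s), for 0.2 s.
At the end, for the whole second after the job is handed in: The brush body lies flat, released and at rest on the gluing block, its centre within 15 mm of the block's centre and its long way within 12 degrees of the block's; the turned handle stands upright within 30 mm of where it was (horizontal distance between brush_body and rest below 0.015 m and z of brush_body in the frame of rest between -0.005 and 0.005 m and angle between the y axis of brush_body and the y axis of rest, either way round below 0.21 rad and angle between brush_body's own z axis and vertical below 0.12 rad and linear speed of brush_body below 0.02 m/s and angle between handle's own z axis and vertical below 0.2 rad and distance of handle from where it was at the start of the episode below 0.03 m); the robot touches nothing.
It fails at once if the brush body is dropped onto the gluing block (faster than 0.7 m/s within 30 mm above it) (horizontal distance between brush_body and rest below 0.05 m and z of brush_body in the frame of rest below 0.03 m and linear speed of brush_body above 0.7 m/s).
It fails at once if the standing handle is knocked over or shifted by more than 30 mm (angle between handle's own z axis and vertical above 0.5 rad or distance of handle from where it was at the start of the episode above 0.03 m).
It also fails if it takes over 64 s, if anything falls off the work surface, if the arm or the gripper's body presses on something with over 40 N, if the wrist force passes 120 N, or if a joint passes its speed limit or range.

ROBOT

A 6-joint arm with a two-finger parallel gripper is mounted at the origin on the work surface. World frame = base frame: x ahead of the robot, y to its left, z up, the work surface at z = 0. Lengths are in mm, angles in rad, forces in N, time in s.
With the tool pointing down it reaches from about 275 to 750 mm from the base axis. Payload 10.2 kg.
Tool frame: the origin (TCP) lies midway between the tips of the shut fingers; the grasp point (between the pads) lies 19 mm behind it (ctrl.pinch_z is the distance from the TCP to the grasp point, in mm); x points along the fingers, z is the direction in which the jaws open and shut, and the axes are right-handed (so a half turn about x gives the same grasp; the last joint's range is limited). The gripper opens to 85 mm and grips with 20 to 120 N. Pads are 22 mm wide; open, the fingers measure 114 mm over their backs; the gripper's body (76 mm by 85 mm) begins 54 mm behind the grasp point. The pads swing forward as they close: fully open they stand 13 mm farther back than shut.
Start: joints at [-1.354, 0.313, 1.498, -0, 1.331, -0.223], TCP at [223.512, -475.051, 231.294] pointing down, gripper open.
Joint ranges: [-2.94, 2.94], [-0.97, 2.17], [0.19, 2.56], [-1.23, 4.37], [0.02, 3.11], [-2.88, 2.88]. Speed limits (rad/s): [2.39, 2.39, 3.01, 3.14, 3.14, 3.14].

INTERFACE

Orientations are given as a unit quaternion [w, x, y, z].
In Python, from rig import ctrl, capture, workorder, nets gives the robot as it stands. The module is installed in compiled form; this text tells all that it offers.
- The arm moves only by the tool send_rows, never from a script. Its argument "rows" is text: rows parted by semicolons, each of 5 numbers parted by spaces: the opening, from 0 (shut) to 1 (fully open), then the shift along the tool's x, y, z in cm, then the turn about the tool's x in units of 5 degrees (1.0 is 5 degrees). In form: grip x y z yaw; .... A call has 1 to 12 rows; each row is the pose to reach, as a shift and turn from the pose commanded when the call began, along the tool's axes at that moment; what a row does not reach only later rows make up. A row lasts 1/10 s, in which the tool goes at most 50 mm and 8.59 degrees, less where a joint would pass 70% of its speed; a pose out of reach is approached as far as the arm can. A call with a gripper value outside its range is refused whole. The fingers move at their own pace and stop on an object; "grip_force" is the grip in N (left out, the last holds). Time passes only in rows, so rows that repeat a pose let the fingers close. It gives the time, the measured TCP pose, the force and the opening at its end, in the units of the state.
- ctrl.sense(): the state, without advancing time (a new reading comes with each control period).
- capture(name): name is "scene" or "top"; returns a dict with "pixels" (400x640x3 uint8, red, green, blue), "intrinsics" (3x3 intrinsics, pixels), "view" (4x4, takes a point from world to camera coordinates). Camera axes: x right, y down, z forward; pixel columns grow to the right and rows downward; lengths in mm; the calibration is good to about 2 mm. A picture is of the moment at which its call begins. There is no depth.
- workorder.finish_job(): hands the job in, once; it reports no verdict.
Trained networks look in a picture, given as the dict that the camera call returned (one of the last four; its "shot" number tells which), for a name from the list of things; names that differ only in an ending like _2 or _b are one class to them, and where a whole thing is asked for, a point or a joint stands for the part that bears it (a point fixed in the world has none). Each returns a list of dicts, best first, with "confidence" (0 to 1); they miss things now and then, are a little off and sometimes report something else, mostly with a low value. They report only what shows in the picture. A call takes as long as a camera call. They do not tell look-alikes from the thing itself.
- nets.boxes_of(picture, target): "location" ([x, y, z] in mm, in world coordinates, good to about 4 mm: the middle of the surface that is visible of it).
- nets.spot_point(picture, target): "location" ([x, y, z] in mm, in world coordinates, good to about 4 mm: a listed point, or the origin of a listed thing).
The state is a dict: "time_s": time; "joints": joint angles; "dq": joint speeds; "tau": joint torques, N m; "eef_pos": TCP position; "ee_rot": TCP orientation; "force": force on the tool from outside, world axes, zero at the start; "wrist_torque": the same for the moment, N m; "grip_width": opening from 0.0 (shut) to 1.0 (fully open).
Only numpy, scipy, OpenCV 4.12 (cv2) and the standard library are available. Lean on these libraries where they do the work, as an engineer would, in place of code of your own. Each camera call takes 0.05 s, during which the arm holds its last target.

## Working session

There is one attempt and no reset: what is moved stays moved. The work goes in short steps, Python scripts to look and compute and a tool call to move; the robot and the scene stay as the last step left them, time stands still between calls to the robot, and variables do not carry over. Pictures are saved under pics/ and viewed, and the job is handed in when it is done.

Besides the shell and the picture viewer there is one more tool, called after "Emit:" in YAML: its name, and indented under it one key for each argument. send_rows: Moves the arm, as the interface text tells. Its arguments: {"type":"object","properties":{"rows":{"type":"string"},"grip_force":{"type":"number"}},"required":["rows"]}

```bash
mkdir -p pics; ls; cat > h.py <<'E'
import numpy as np, cv2
from rig import ctrl, capture, workorder, nets
def save(p,n): cv2.imwrite('pics/'+n+'.png', cv2.cvtColor(p['pixels'],cv2.COLOR_RGB2BGR))
def proj(p,X):
    X=np.atleast_2d(X); c=X@p['view'][:3,:3].T+p['view'][:3,3]; u=c@np.array(p['intrinsics']).T; return u[:,:2]/u[:,2:]
def unproj(p,uv,z):
    uv=np.atleast_2d(uv).astype(float); K=np.array(p['intrinsics']); R=p['view'][:3,:3]; t=p['view'][:3,3]
    d=np.c_[uv,np.ones(len(uv))]@np.linalg.inv(K).T@R; o=-R.T@t
    s=(z-o[2])/d[:,2]; return o+d*s[:,None]
E
python3 - <<'E'
from h import *
print(ctrl.sense())
for n in ('scene','top'):
    p=capture(n); save(p,n+'1')
    for t in ('brush_body','handle'):
        print(n,t,[(np.round(d['location']),round(d['confidence'],2),proj(p,d['location']).round()) for d in nets.boxes_of(p,t)])
    for t in ('seat','rest','brush_body','handle'):
        print(n,t,'pt',[(np.round(d['location']),round(d['confidence'],2),proj(p,d['location']).round()) for d in nets.spot_point(p,t)])
E
```

```text
pics
{'time_s': 0.0, 'joints': array([-1.35439889e+00,  3.13476115e-01,  1.49842236e+00,  1.98985680e-05,
        1.33099819e+00, -2.23358814e-01]), 'dq': array([ 0.00090696, -0.00022003, -0.00136811, -0.00059167, -0.00033318,
       -0.00086491]), 'tau': array([ 1.76372255e-04, -4.12270010e+01, -2.59740007e+01, -1.68023435e-04,
        4.16574301e-03,  8.22749058e-06]), 'eef_pos': array([ 223.46071834, -474.79343835,  230.72725576]), 'ee_rot': array([ 0.59669632,  0.37923996,  0.59733635, -0.37857606]), 'force': array([0.62159394, 0.32976217, 0.87302356]), 'wrist_torque': array([ 0.0215334 , -0.07732481,  0.03526842]), 'grip_width': 1.0019663904552658}
scene brush_body [(array([525., 151.,  22.]), 0.64, array([[400., 218.]]))]
scene handle [(array([438.,   5.,  37.]), 0.81, array([[321., 201.]])), (array([357., -10.,  38.]), 0.68, array([[304., 181.]]))]
scene seat pt [(array([619., 211.,   9.]), 0.97, array([[447., 247.]]))]
scene rest pt [(array([ 560., -230.,   31.]), 0.66, array([[217., 266.]]))]
scene brush_body pt [(array([518., 156.,   8.]), 0.78, array([[400., 221.]]))]
scene handle pt [(array([347.,  -2.,  -0.]), 0.94, array([[307., 191.]])), (array([427.,   8.,  -2.]), 0.63, array([[321., 212.]]))]
top brush_body [(array([512., 159.,  29.]), 0.68, array([[229., 177.]])), (array([567., 196.,   6.]), 0.49, array([[212., 149.]]))]
top handle [(array([349.,  -6.,  57.]), 0.78, array([[320., 267.]])), (array([428.,   6.,  54.]), 0.54, array([[313., 221.]]))]
top seat pt [(array([617., 210.,   9.]), 0.57, array([[204., 123.]]))]
top rest pt [(array([ 561., -228.,   30.]), 0.85, array([[440., 147.]]))]
top brush_body pt [(array([515., 159.,  13.]), 0.86, array([[230., 176.]]))]
top handle pt [(array([428.,   9.,  -2.]), 0.92, array([[312., 222.]])), (array([345.,   0.,  -0.]), 0.75, array([[317., 267.]]))]
```

View pics/scene1.png

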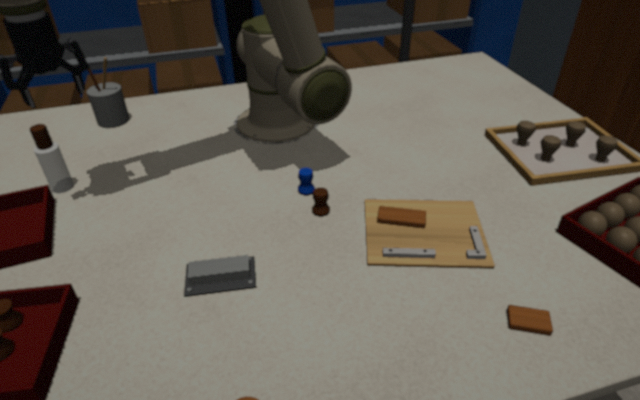

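View pics/top1.png

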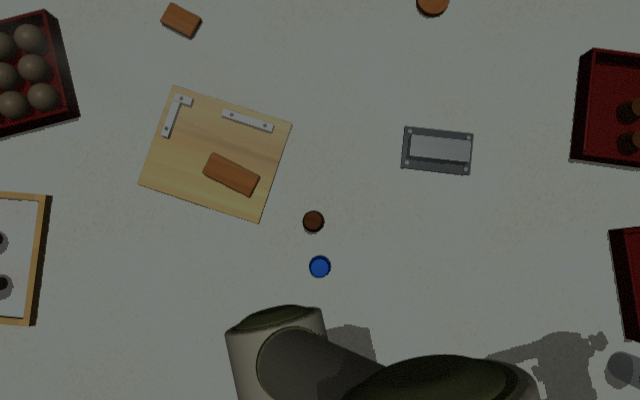

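```bash
python3 - <<'E'
import cv2
i=cv2.imread('pics/top1.png'); cv2.imwrite('pics/crop1.png',cv2.resize(i[80:230,130:330],None,fx=4,fy=4,interpolation=cv2.INTER_CUBIC))
cv2.imwrite('pics/crop2.png',cv2.resize(i[90:210,380:500],None,fx=5,fy=5,interpolation=cv2.INTER_CUBIC))
E
```

```text
(no output)
```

View pics/crop1.png

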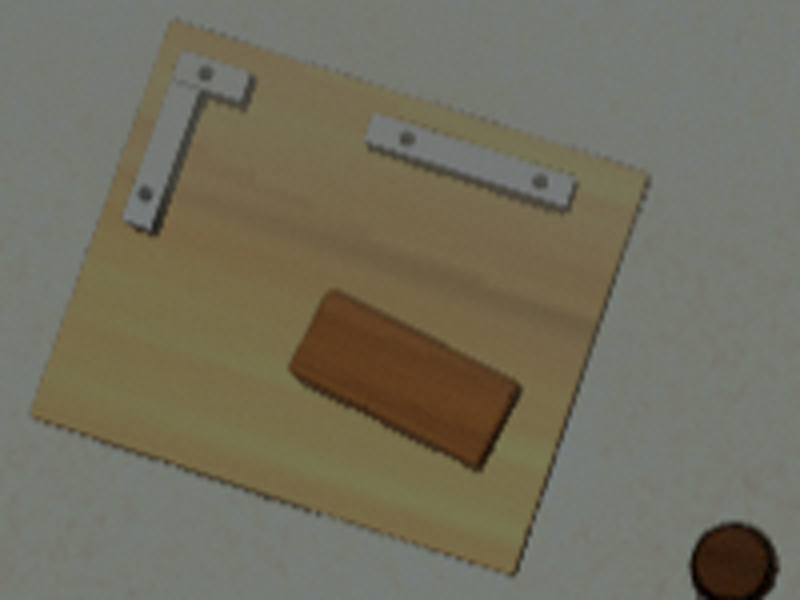

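View pics/crop2.png

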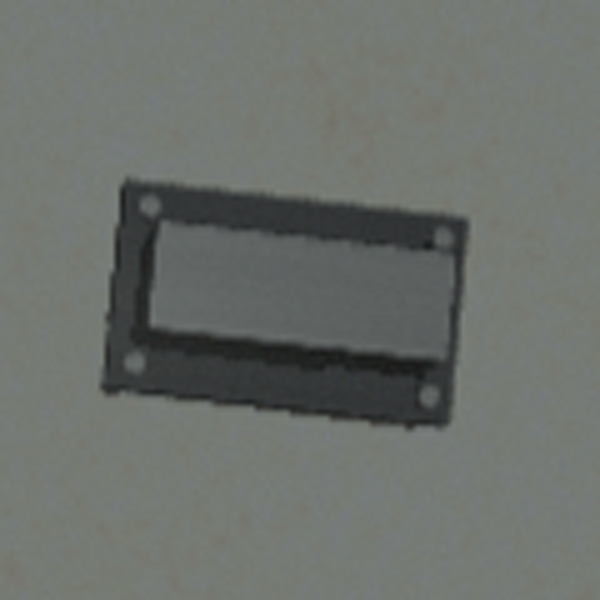

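```bash
cat > fit.py <<'E'
from h import *
from scipy.optimize import least_squares
def fit(p,uv,z,loc):
    uv=np.array(uv,float); loc=np.array(loc,float); W=unproj(p,uv,z)[:,:2]
    def T(q): c,s=np.cos(q[2]),np.sin(q[2]); return loc@np.array([[c,s],[-s,c]])+q[:2]
    best=None
    for a in (0,-.5,.5,-1,1):
        r=least_squares(lambda q:(T(q)-W).ravel(),[*W.mean(0),a])
        if best is None or r.cost<best.cost: best=r
    return best.x, np.round((T(best.x)-W),1)
E
python3 - <<'E'
from fit import *
p=capture('top')
q,r=fit(p,[(173,84.5),(292.5,124.5),(259,223.7),(138,183.8)],10,[(52,80),(52,-160),(-148,-160),(-148,80)])
print('seat',q,np.degrees(q[2]),r)
o=np.array
cr=lambda L,f,a,b:[(x/f+a,y/f+b) for x,y in L]
q2,r=fit(p,cr([(158,220),(455,250),(445,360),(150,328)],5,380,90),30,[(20,55),(20,-55),(-20,-55),(-20,55)])
print('rest',q2,np.degrees(q2[2]),r)
q2,r=fit(p,cr([(122,180),(467,217),(451,428),(104,389)],5,380,90),6,[(40,65),(40,-65),(-40,-65),(-40,65)])
print('foot',q2,np.degrees(q2[2]),r)
q3,r=fit(p,cr([(333,288),(521,385),(482,462),(290,366)],4,130,80),26,[(22,50),(22,-50),(-22,-50),(-22,50)])
print('body',q3,np.degrees(q3[2]),r)
c,s=np.cos(q[2]),np.sin(q[2]); d=q3[:2]-q[:2]; print('in seat',c*d[0]+s*d[1],-s*d[0]+c*d[1],np.degrees(q3[2]-q[2]))
# check stop corners: faces corner (22,50) at top z=22, back stop ends
S=lambda x,y,z:[q[0]+c*x-s*y,q[1]+s*x+c*y,z]
for P in [(22,65,22),(22,30,22),(22,-30,22),(22,-130,22),(-48,50,22),(22,50,22)]: print(P,(proj(p,S(*P))-o([130,80]))*4)
from scipy.spatial.transform import Rotation as Rn
w,x,y,z=ctrl.sense()['ee_rot']; print(Rn.from_quat([x,y,z,w]).as_matrix().round(3))
E
```

```text
seat [ 6.16715582e+02  2.09855522e+02 -3.32562336e-01] -19.05441826315567 [[ 0.2 -0.3]
 [ 2.1 -1.4]
 [-1.6  0.3]
 [-0.6  1.5]]
rest [ 5.59649238e+02 -2.27928563e+02 -1.19339441e-01] -6.837646273708157 [[-0.   0.5]
 [-0.4 -0.6]
 [ 0.3 -1. ]
 [ 0.1  1.2]]
foot [ 5.58805862e+02 -2.27674157e+02 -1.21360723e-01] -6.953457254863185 [[-0.2 -0.5]
 [ 0.1 -0.3]
 [ 0.4  0.4]
 [-0.3  0.4]]
body [ 5.17880791e+02  1.54519505e+02 -4.83576023e-01] -27.706865181313315 [[ 1.9  0.2]
 [ 1.5 -1.9]
 [-2.3  0.6]
 [-1.2  1.1]]
in seat -75.35419725544295 -84.57030002727049 -8.652446918157645
(22, 65, 22) [[173.37250653  79.27236997]]
(22, 30, 22) [[244.05894221 102.3164969 ]]
(22, -30, 22) [[365.6257993  141.94789235]]
(22, -130, 22) [[569.33953477 208.35957562]]
(-48, 50, 22) [[153.10737582 230.09323507]]
(22, 50, 22) [[203.64621665  89.1417489 ]]
[[ 0.     0.905  0.426]
 [ 0.     0.426 -0.905]
 [-1.     0.    -0.   ]]
```

Brush body candidates in the top view: (230,175), the long oblong on plywood; (181,20), the short one; and (432,5), the round one. The wanted one is (230,175): it is 100 mm long, lies on the board, and the enlarged crop confirms it. Handle candidates are brown wood at (313,221) and blue at (320,266), so the brown one is meant. Next I work out the first move.

```bash
cat > go.py <<'E'
import sys
from h import *
from scipy.spatial.transform import Rotation as Rn
def delta(x,y,z,ang):
    s=ctrl.sense(); w,a,b,c=s['ee_rot']; M=Rn.from_quat([a,b,c,w]).as_matrix()
    d=M.T@(np.array([x,y,z])-s['eef_pos'])/10
    cur=np.degrees(np.arctan2(M[1,2],M[0,2])); t=(ang-cur+90)%180-90
    print('t',round(s['time_s'],2),'pos',s['eef_pos'].round(1),'ang',round(cur,1),'tilt',M[2].round(3),'F',s['force'].round(1),'grip',round(s['grip_width'],3))
    print('shift cm',d.round(2),'yaw',round(-t/5,2), 'j6',s['joints'].round(2))
if __name__=='__main__': delta(*map(float,sys.argv[1:5]))
E
python3 go.py 518 154.5 120 -27.7
```

```text
t 0.75 pos [ 223.5 -475.1  231.3] ang -64.8 tilt [-1.  0. -0.] F [-0.2 -0.  -0.1] grip 1.003
shift cm [ 11.13  53.45 -44.43] yaw -7.42 j6 [-1.35  0.31  1.5   0.    1.33 -0.22]
```

Emit:
send_rows:
  rows: "1 0 2 -2 0; 1 0 6 -5 -1; 1 0 10 -8 -2; 1 0 14 -11.5 -3; 1 0 18 -15 -4; 1 0 22 -18 -5; 1 0 26 -21.5 -6; 1 0 30 -25 -7; 1 0 34 -28 -7.4; 1 0 38 -31.5 -7.4; 1 0 41 -34 -7.4; 1 0 43 -36 -7.4"
  grip_force: 40

```text
time_s: 1.95
eef_pos: [460.0, 36.6, 231.4]
ee_rot: [0.687, 0.169, 0.686, -0.169]
force: [-0.3, -1.3, -0.1]
grip_width: 0.999
```

```bash
python3 go.py 518 154.5 80 -27.7
```

```text
t 1.95 pos [460.   36.6 231.4] ang -27.7 tilt [-1.  0.  0.] F [-0.3 -1.3 -0.1] grip 0.999
shift cm [15.14 13.13 -0.35] yaw 0.0 j6 [-0.18  0.17  1.68  0.    1.29  0.31]
```

Emit:
send_rows:
  rows: "1 0 3 -0.1 0; 1 1 7 -0.2 0; 1 4 10 -0.3 0; 1 8 12.5 -0.35 0; 1 11.5 13.1 -0.35 0; 1 14 13.1 -0.35 0; 1 15.1 13.1 -0.35 0; 1 15.1 13.1 -0.35 0; 1 15.1 13.1 -0.35 0; 1 15.1 13.1 -0.35 0"

```text
time_s: 2.95
eef_pos: [518.1, 151.2, 81.8]
ee_rot: [0.687, 0.17, 0.685, -0.17]
force: [-0.1, 0.4, 0.2]
grip_width: 0.998
```

```bash
python3 - <<'E'
from h import *
for n in ('top','scene'):
    p=capture(n); save(p,n+'2')
    print(n,[(np.round(d['location'],1),round(d['confidence'],2)) for d in nets.spot_point(p,'brush_body')])
i=cv2.imread('pics/scene2.png'); cv2.imwrite('pics/crop3.png',cv2.resize(i[130:280,330:530],None,fx=4,fy=4,interpolation=cv2.INTER_CUBIC))
E
python3 go.py 518 154.5 10 -27.7
```

```text
top [(array([515.8, 157.2,  15.3]), 0.86)]
scene [(array([520.5, 155.3,  10.5]), 0.61)]
t 3.15 pos [517.6 151.2  81. ] ang -27.8 tilt [-1.     0.001  0.001] F [-0.6  0.2 -0.6] grip 0.996
shift cm [ 7.1   0.3  -0.12] yaw -0.02 j6 [0.07 0.51 1.64 0.   1.   0.55]
```

View pics/crop3.png

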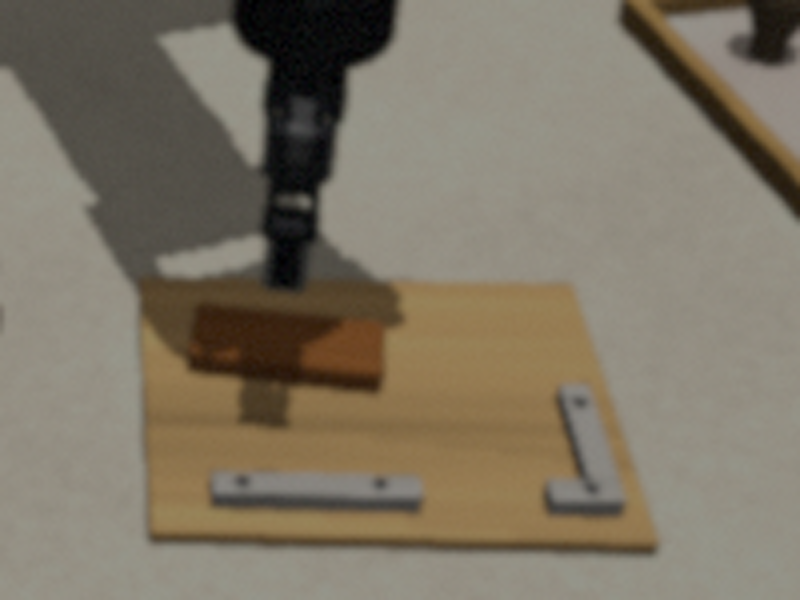

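The crop shows the gripper straddling the body, with the tool above its middle at crop (290,340). I descend and close.

Emit:
send_rows:
  rows: "1 1.5 0.4 -0.1 0; 1 3.5 0.4 -0.1 0; 1 5.2 0.4 -0.1 0; 1 6.2 0.4 -0.1 0; 1 6.9 0.4 -0.1 0; 1 7.1 0.4 -0.1 0; 1 7.1 0.4 -0.1 0; 0.8 7.1 0.4 -0.1 0; 0.6 7.1 0.4 -0.1 0; 0.3 7.1 0.4 -0.1 0; 0.3 7.1 0.4 -0.1 0; 0.3 7.1 0.4 -0.1 0"
  grip_force: 30

```text
time_s: 4.35
eef_pos: [518.6, 155.3, 9.8]
ee_rot: [0.687, 0.17, 0.686, -0.17]
force: [-0.8, -0.1, 4.6]
grip_width: 0.507
```

Emit:
send_rows:
  rows: "0.3 0 0 0 0; 0.3 0 0 0 0; 0.3 0 0 0 0"

```text
time_s: 4.65
eef_pos: [518.6, 155.3, 9.8]
ee_rot: [0.687, 0.17, 0.686, -0.17]
force: [-1.0, -0.6, 6.0]
grip_width: 0.503
```

```bash
python3 go.py 518 154.5 10 -27.7
```

```text
t 4.65 pos [518.6 155.3   9.8] ang -27.8 tilt [-1.     0.     0.001] F [-1.  -0.6  6. ] grip 0.503
shift cm [-0.02 -0.1  -0.01] yaw -0.02 j6 [0.07 0.62 1.67 0.   0.85 0.56]
```

Emit:
send_rows:
  rows: "0.3 -0.5 0 0 0; 0.3 -1.5 0 0 0; 0.3 -2.5 0 0 0; 0.3 -3 0 0 0; 0.3 -3 0 0 0; 0.3 -3 0 0 0"

```text
time_s: 5.25
eef_pos: [518.2, 155.3, 39.3]
ee_rot: [0.686, 0.17, 0.686, -0.17]
force: [0.9, 0.6, -0.2]
grip_width: 0.51
```

```bash
python3 go.py 610 205.8 40 -19.05;python3 - <<'E'
from h import *
for n in ('top','scene'):
    p=capture(n); save(p,n+'3')
i=cv2.imread('pics/scene3.png'); cv2.imwrite('pics/crop4.png',cv2.resize(i[130:280,330:530],None,fx=4,fy=4,interpolation=cv2.INTER_CUBIC))
E
```

```text
t 5.25 pos [518.2 155.3  39.3] ang -27.8 tilt [-1.  0. -0.] F [ 0.9  0.6 -0.2] grip 0.51
shift cm [-0.07  8.75  5.76] yaw -1.75 j6 [0.07 0.57 1.66 0.   0.91 0.56]
```

View pics/crop4.png

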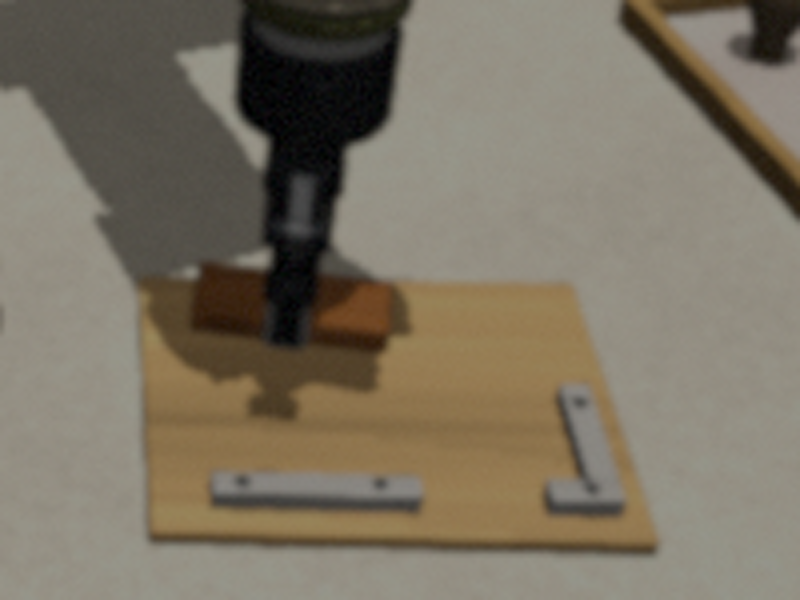

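The body hangs level, gripped at its middle (finger at crop (290,320)). I carry it over to just short of the corner.

Emit:
send_rows:
  rows: "0.3 -0.3 1 0.6 -0.2; 0.3 -0.3 2.2 1.4 -0.5; 0.3 -0.3 3.5 2.3 -0.8; 0.3 -0.2 5 3.2 -1.1; 0.3 -0.1 6.4 4.2 -1.4; 0.3 -0.1 7.6 5 -1.7; 0.3 -0.1 8.4 5.5 -1.75; 0.3 -0.1 8.7 5.75 -1.75; 0.3 -0.1 8.75 5.75 -1.75; 0.3 -0.1 8.75 5.75 -1.75; 0.3 -0.1 8.75 5.75 -1.75"

```text
time_s: 6.45
eef_pos: [609.6, 205.7, 40.3]
ee_rot: [0.697, 0.117, 0.697, -0.117]
force: [0.4, 0.6, -1.0]
grip_width: 0.504
```

```bash
python3 go.py 610 205.8 10 -19.05;python3 - <<'E'
from h import *
for n in ('top','scene'):
    p=capture(n); save(p,n+'4')
i=cv2.imread('pics/scene4.png'); a=cv2.resize(i[170:280,360:500],None,fx=5,fy=5,interpolation=cv2.INTER_CUBIC)
cv2.imwrite('pics/crop5.png',a)
i=cv2.imread('pics/top4.png'); cv2.imwrite('pics/crop6.png',cv2.resize(i[80:200,130:300],None,fx=4,fy=4,interpolation=cv2.INTER_CUBIC))
E
```

```text
t 6.45 pos [609.6 205.7  40.3] ang -19.1 tilt [-1. -0. -0.] F [ 0.4  0.6 -1. ] grip 0.504
shift cm [3.03 0.02 0.03] yaw -0.0 j6 [ 0.14  0.76  1.31 -0.    1.07  0.48]
```

View pics/crop5.png

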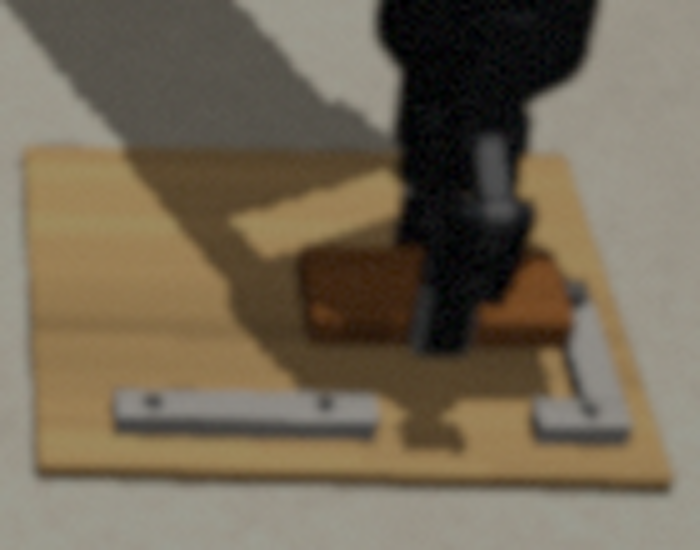

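View pics/crop6.png

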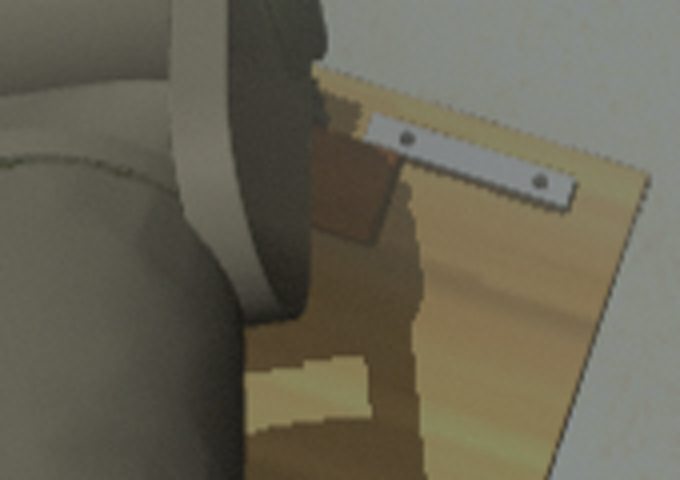

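```bash
python3 - <<'E'
from h import *
p=capture('scene')
a=np.radians(-19.05);c,s=np.cos(a),np.sin(a)
for z in (40,56):
  for l in [(22,50),(22,-50),(-22,-50),(-22,50)]:
    print(z,l,((proj(p,[609.6+c*l[0]-s*l[1],205.7+s*l[0]+c*l[1],z])-[360,170])*5).round())
for l in [(22,50),(22,30),(-48,50),(22,-30),(22,-130)]: print('stop',l,((proj(p,[616.7+c*l[0]-s*l[1],209.86+s*l[0]+c*l[1],22])-[360,170])*5).round())
E
```

```text
40 (22, 50) [[567. 354.]]
40 (22, -50) [[301. 348.]]
40 (-22, -50) [[288. 273.]]
40 (-22, 50) [[543. 278.]]
56 (22, 50) [[574. 323.]]
56 (22, -50) [[306. 317.]]
56 (-22, -50) [[293. 242.]]
56 (-22, 50) [[551. 247.]]
stop (22, 50) [[577. 399.]]
stop (22, 30) [[524. 397.]]
stop (-48, 50) [[541. 279.]]
stop (22, -30) [[366. 394.]]
stop (22, -130) [[105. 388.]]
```

Emit:
send_rows:
  rows: "0.3 0.5 0 0 0; 0.3 1.3 0 0 0; 0.3 2 0 0 0; 0.3 2.5 0 0 0; 0.3 2.8 0 0 0; 0.3 2.95 0 0 0; 0.3 2.95 0 0 0; 0.3 2.95 0 0 0"

```text
time_s: 7.4
eef_pos: [610.1, 205.9, 11.0]
ee_rot: [0.698, 0.117, 0.697, -0.117]
force: [-0.1, -0.3, -0.2]
grip_width: 0.504
```

```bash
python3 go.py 616.7 209.9 10 -19.05
```

```text
t 7.4 pos [610.1 205.9  11. ] ang -19.1 tilt [-1.  0.  0.] F [-0.1 -0.3 -0.2] grip 0.504
shift cm [0.1  0.59 0.49] yaw -0.0 j6 [0.14 0.8  1.32 0.   1.02 0.48]
```

Emit:
send_rows:
  rows: "0.3 0.05 0 0.1 0; 0.3 0.05 0 0.2 0; 0.3 0.05 0 0.3 0; 0.3 0.05 0 0.4 0; 0.3 0.05 0 0.4 0"

```text
time_s: 7.9
eef_pos: [613.9, 204.5, 10.3]
ee_rot: [0.697, 0.117, 0.697, -0.117]
force: [0.3, -0.8, -0.3]
grip_width: 0.505
```

Emit:
send_rows:
  rows: "0.3 0 0 0.1 0; 0.3 0 0 0.15 0; 0.3 0 0 0.2 0; 0.3 0 0 0.2 0"

```text
time_s: 8.3
eef_pos: [614.3, 204.3, 10.2]
ee_rot: [0.696, 0.117, 0.699, -0.117]
force: [-7.8, 0.8, 4.3]
grip_width: 0.511
```

Emit:
send_rows:
  rows: "0.3 0 0.1 0 0; 0.3 0 0.2 0 0; 0.3 0 0.3 0 0; 0.3 0 0.4 0 0; 0.3 0 0.5 0 0; 0.3 0 0.5 0 0"

```text
time_s: 8.9
eef_pos: [615.6, 208.1, 9.9]
ee_rot: [0.696, 0.116, 0.699, -0.118]
force: [-9.7, -4.0, 4.1]
grip_width: 0.508
```

```bash
python3 go.py 616.7 209.9 10 -19.05
```

```text
t 8.9 pos [615.6 208.1   9.9] ang -19.0 tilt [-1.    -0.003 -0.004] F [-9.7 -4.   4.1] grip 0.508
shift cm [-0.01  0.21  0.05] yaw 0.0 j6 [ 0.15  0.81  1.29 -0.    1.04  0.48]
```

Contact with the back stop (about 8–10 N), and perhaps a first touch on the end stop. I continue in +y.

Emit:
send_rows:
  rows: "0.3 0 0.1 0 0; 0.3 0 0.2 0 0; 0.3 0 0.3 0 0; 0.3 0 0.3 0 0"

```text
time_s: 9.3
eef_pos: [616.5, 210.9, 9.9]
ee_rot: [0.696, 0.116, 0.699, -0.118]
force: [-9.9, -2.5, 3.8]
grip_width: 0.507
```

Emit:
send_rows:
  rows: "0.3 0 0.1 0 0; 0.3 0 0.2 0 0; 0.3 0 0.3 0 0; 0.3 0 0.3 0 0"

```text
time_s: 9.7
eef_pos: [616.7, 211.4, 9.9]
ee_rot: [0.695, 0.114, 0.7, -0.119]
force: [-16.2, -16.8, 9.0]
grip_width: 0.507
```

```bash
python3 go.py 616.7 209.9 10 -19.05
```

```text
t 9.7 pos [616.7 211.4   9.9] ang -19.0 tilt [-1.    -0.008 -0.006] F [-16.2 -16.8   9. ] grip 0.507
shift cm [-0.01 -0.14  0.05] yaw 0.0 j6 [ 0.15  0.82  1.28 -0.01  1.05  0.49]
```

Emit:
send_rows:
  rows: "0.3 0 -0.1 -0.1 0; 0.3 0 -0.15 -0.15 0; 0.8 0 -0.15 -0.15 0; 0.8 0 -0.15 -0.15 0; 0.8 0 -0.15 -0.15 0; 0.8 0 -0.15 -0.15 0; 0.8 0 -0.15 -0.15 0"

```text
time_s: 10.4
eef_pos: [617.4, 213.5, 10.3]
ee_rot: [0.697, 0.117, 0.697, -0.117]
force: [0.4, -0.4, 0.8]
grip_width: 0.798
```

```bash
python3 go.py 616.7 209.9 10 -19.05;python3 - <<'E'
from h import *
for n in ('top','scene'):
    p=capture(n); save(p,n+'5')
    for t in ('seat','brush_body'): print(n,t,[(np.round(d['location'],1),round(d['confidence'],2)) for d in nets.spot_point(p,t)])
i=cv2.imread('pics/scene5.png'); a=cv2.resize(i[170:280,360:500],None,fx=5,fy=5,interpolation=cv2.INTER_CUBIC)
cv2.imwrite('pics/crop7.png',a)
E
```

```text
t 10.4 pos [617.4 213.5  10.3] ang -19.0 tilt [-1.  0.  0.] F [ 0.4 -0.4  0.8] grip 0.798
shift cm [ 0.03 -0.36  0.06] yaw 0.0 j6 [0.15 0.82 1.29 0.   1.04 0.49]
top seat [(array([614.8, 212.6,  10.3]), 0.87)]
top brush_body [(array([615.1, 214.2,  15.6]), 0.58)]
scene seat [(array([620.1, 210.2,  12.3]), 0.81)]
scene brush_body [(array([616.3, 211.5,   9.4]), 0.57)]
```

View pics/crop7.png

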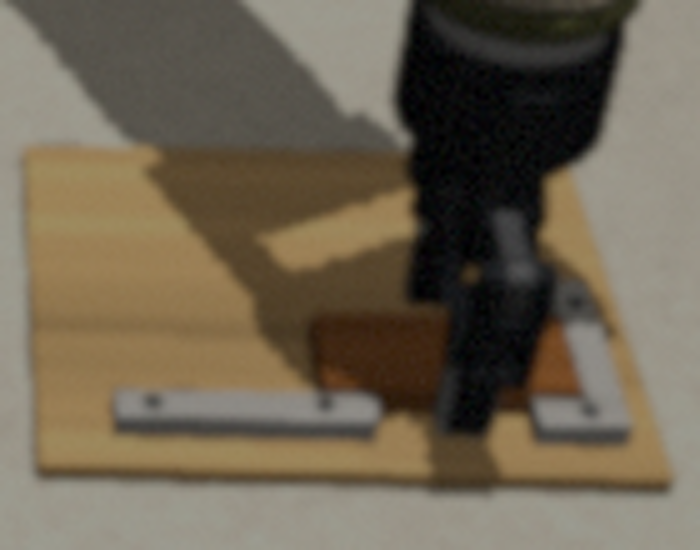

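The crop shows the body seated: its front edge lies against the back stop (bar at (115–380,410)) and its end against the end stop (580,370). The finger sits about 3–4 mm towards +y of the middle, so I shift back 3 mm and regrip.

Emit:
send_rows:
  rows: "0.8 0 -0.15 0 0; 0.8 0 -0.3 0 0; 0.8 0 -0.3 0 0; 0.3 0 -0.3 0 0; 0.3 0 -0.3 0 0; 0.3 0 -0.3 0 0; 0.3 0 -0.3 0 0; 0.3 0 -0.3 0 0"
  grip_force: 40

```text
time_s: 11.5
eef_pos: [616.4, 210.6, 10.5]
ee_rot: [0.697, 0.117, 0.697, -0.117]
force: [-1.5, -0.5, 4.5]
grip_width: 0.501
```

Emit:
send_rows:
  rows: "0.3 0 0 0 0; 0.3 -0.5 0 -0.1 0; 0.3 -1.5 0 -0.2 0; 0.3 -3 0 -0.2 0; 0.3 -5 0 -0.2 0; 0.3 -7 0 -0.2 0; 0.3 -9 0 -0.2 0; 0.3 -10 0 -0.2 0; 0.3 -10 0 -0.2 0; 0.3 -10 0 -0.2 0"

```text
time_s: 12.5
eef_pos: [614.2, 211.1, 109.8]
ee_rot: [0.697, 0.117, 0.698, -0.117]
force: [-0.3, -0.4, -1.2]
grip_width: 0.502
```

```bash
python3 go.py 559.5 -228 110 -6.9;python3 - <<'E'
from h import *
for n in ('top','scene'):
    p=capture(n); save(p,n+'6')
i=cv2.imread('pics/scene6.png'); a=cv2.resize(i[130:280,330:500],None,fx=4,fy=4,interpolation=cv2.INTER_CUBIC)
cv2.imwrite('pics/crop8.png',a)
E
```

```text
t 12.5 pos [614.2 211.1 109.8] ang -19.1 tilt [-1.    -0.    -0.001] F [-0.3 -0.4 -1.2] grip 0.502
shift cm [-1.000e-02 -4.329e+01  9.170e+00] yaw -2.43 j6 [0.15 0.69 1.23 0.   1.22 0.48]
```

View pics/crop8.png

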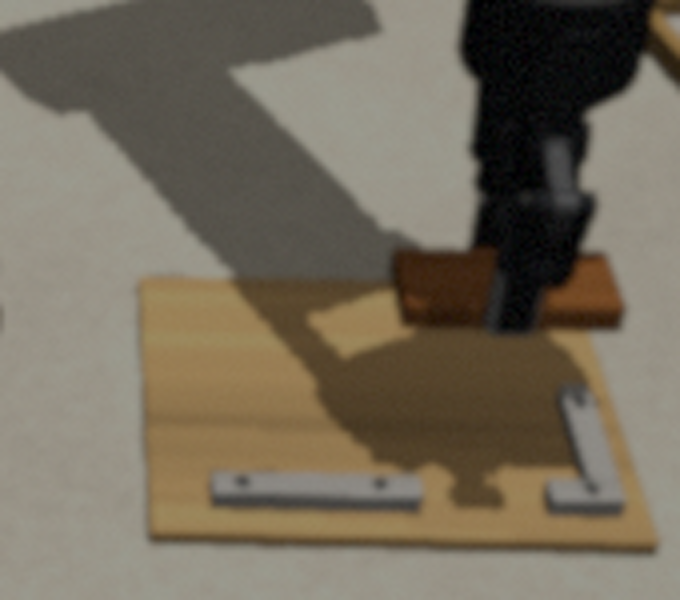

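The body is held level and central (ends at crop x 403 and 622, finger at 512). I carry it to the block.

Emit:
send_rows:
  rows: "0.3 0 -1 0.2 0; 0.3 0 -3.5 0.7 -0.2; 0.3 0 -7 1.4 -0.4; 0.3 0 -11 2.3 -0.6; 0.3 0 -15 3.2 -0.8; 0.3 0 -19 4 -1.1; 0.3 0 -23 4.9 -1.4; 0.3 0 -27 5.7 -1.7; 0.3 0 -31 6.6 -2; 0.3 0 -34.5 7.3 -2.2; 0.3 0 -37 7.8 -2.43; 0.3 0 -38.5 8.2 -2.43"

```text
time_s: 13.8
eef_pos: [565.4, -181.8, 109.9]
ee_rot: [0.706, 0.043, 0.706, -0.043]
force: [0.3, 0.4, -0.5]
grip_width: 0.504
```

```bash
python3 go.py 559.5 -228 70 -6.9
```

```text
t 13.8 pos [ 565.4 -181.8  109.9] ang -7.0 tilt [-1.     0.    -0.001] F [ 0.3  0.4 -0.5] grip 0.504
shift cm [ 3.99 -4.66 -0.01] yaw -0.02 j6 [-0.51  0.58  1.43 -0.    1.13 -0.39]
```

Emit:
send_rows:
  rows: "0.3 0 -1 0 0; 0.3 0 -2.2 0 0; 0.3 0.3 -3.5 0 0; 0.3 1 -4.3 0 0; 0.3 2 -4.65 0 0; 0.3 3 -4.65 0 0; 0.3 3.7 -4.65 0 0; 0.3 4 -4.65 0 0; 0.3 4 -4.65 0 0; 0.3 4 -4.65 0 0; 0.3 4 -4.65 0 0"

```text
time_s: 14.9
eef_pos: [560.9, -225.7, 70.8]
ee_rot: [0.706, 0.042, 0.706, -0.043]
force: [-0.6, 0.9, -1.6]
grip_width: 0.505
```

```bash
python3 go.py 559.5 -228 40 -6.9;python3 - <<'E'
from h import *
for n in ('top','scene'):
    p=capture(n); save(p,n+'7')
    for t in ('rest','brush_body'): print(n,t,[(np.round(d['location'],1),round(d['confidence'],2)) for d in nets.spot_point(p,t)])
    a=np.radians(-6.9);c,s=np.cos(a),np.sin(a)
    q=ctrl.sense()['eef_pos']; o=np.array([160,200]) if n=='scene' else np.array([380,90])
    for nm,ox,oy,z,hx,hy in (('body',q[0],q[1],q[2],22,50),('block',559.5,-228,30,20,55)):
      print(n,nm,[((proj(p,[ox+c*l[0]*hx-s*l[1]*hy,oy+s*l[0]*hx+c*l[1]*hy,z])[0]-o)*5).round().tolist() for l in [(1,1),(1,-1),(-1,-1),(-1,1)]])
i=cv2.imread('pics/scene7.png'); a=cv2.resize(i[200:310,160:290],None,fx=5,fy=5,interpolation=cv2.INTER_CUBIC)
cv2.imwrite('pics/crop9.png',a)
i=cv2.imread('pics/top7.png'); a=cv2.resize(i[90:210,380:500],None,fx=5,fy=5,interpolation=cv2.INTER_CUBIC)
cv2.imwrite('pics/crop10.png',a)
E
```

```text
t 14.9 pos [ 560.9 -225.7   70.8] ang -6.9 tilt [-1.    -0.     0.001] F [-0.6  0.9 -1.6] grip 0.505
shift cm [ 3.08 -0.25 -0.12] yaw 0.0 j6 [-0.58  0.64  1.43  0.    1.07 -0.46]
top rest []
top brush_body []
top body [[186.0, 188.0], [472.0, 218.0], [461.0, 342.0], [175.0, 312.0]]
top block [[157.0, 220.0], [457.0, 252.0], [448.0, 360.0], [147.0, 328.0]]
scene rest [(array([ 561.1, -229.5,   31.1]), 0.82)]
scene brush_body [(array([ 561.6, -224.5,   66.8]), 0.57)]
scene body [[422.0, 276.0], [132.0, 312.0], [139.0, 226.0], [417.0, 192.0]]
scene block [[441.0, 349.0], [132.0, 389.0], [138.0, 310.0], [436.0, 273.0]]
```

View pics/crop9.png

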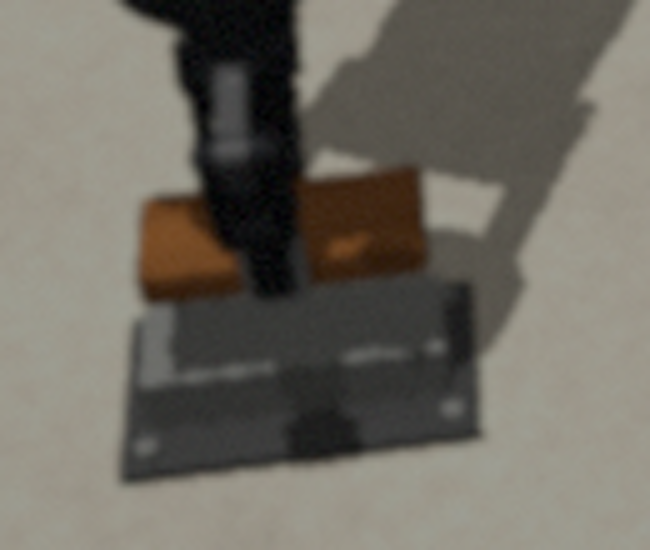

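View pics/crop10.png

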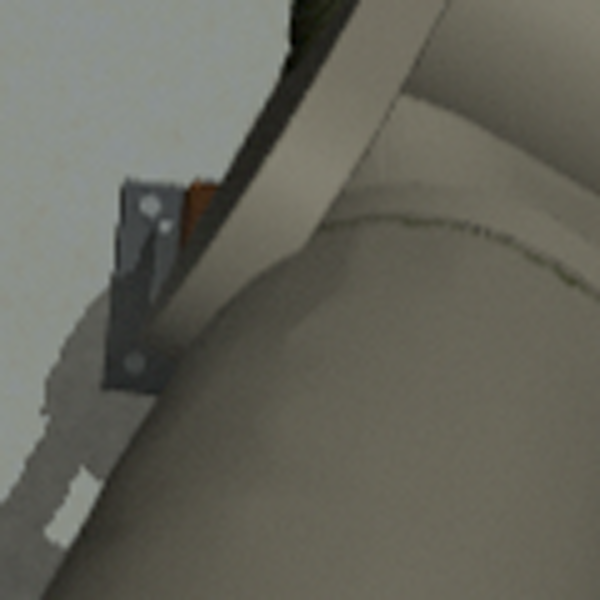

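The body hangs level above the block, ends at crop (145,300) and (425,275), nearly centred with the block top (138–440). I shift 4 mm towards −y and lower.

Emit:
send_rows:
  rows: "0.3 0.3 -0.2 -0.1 0; 0.3 0.9 -0.4 -0.1 0; 0.3 1.6 -0.4 -0.1 0; 0.3 2.3 -0.4 -0.1 0; 0.3 2.9 -0.4 -0.1 0; 0.3 3.3 -0.4 -0.1 0; 0.3 3.6 -0.4 -0.1 0; 0.3 3.75 -0.4 -0.1 0; 0.3 3.85 -0.4 -0.1 0; 0.3 3.85 -0.4 -0.1 0; 0.3 3.85 -0.4 -0.1 0"

```text
time_s: 16.3
eef_pos: [559.3, -229.5, 32.0]
ee_rot: [0.706, 0.042, 0.706, -0.043]
force: [0.2, 0.2, -0.5]
grip_width: 0.502
```

Emit:
send_rows:
  rows: "0.3 0.05 0 0 0; 0.3 0.1 0 0 0; 0.3 0.15 0 0 0; 0.3 0.15 0 0 0; 0.3 0.15 0 0 0"

```text
time_s: 16.8
eef_pos: [559.3, -229.5, 30.5]
ee_rot: [0.706, 0.043, 0.706, -0.043]
force: [-1.8, 0.7, 3.7]
grip_width: 0.503
```

```bash
python3 go.py 559.5 -228 30.5 -6.9;python3 - <<'E'
from h import *
p=capture('scene'); save(p,'scene8')
i=cv2.imread('pics/scene8.png'); a=cv2.resize(i[200:310,160:290],None,fx=5,fy=5,interpolation=cv2.INTER_CUBIC)
cv2.imwrite('pics/crop11.png',a)
E
```

```text
t 16.8 pos [ 559.3 -229.5   30.5] ang -6.9 tilt [-1. -0.  0.] F [-1.8  0.7  3.7] grip 0.503
shift cm [0.   0.15 0.  ] yaw 0.0 j6 [-0.58  0.7   1.45 -0.    0.99 -0.46]
```

View pics/crop11.png

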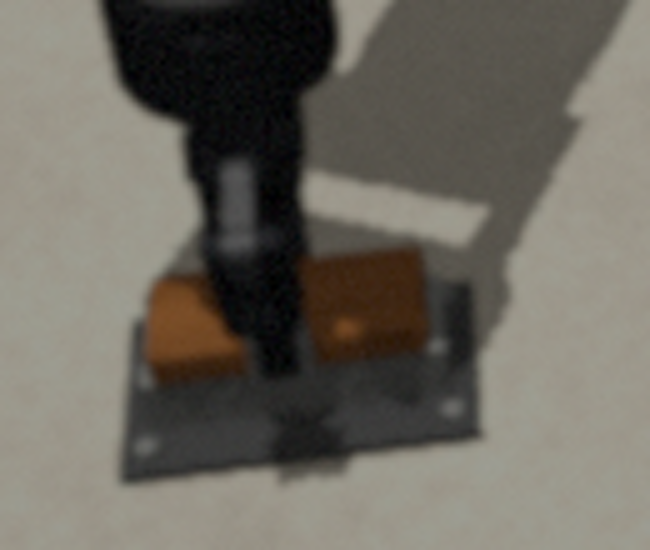

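Contact with the block (3.7 N). In the crop the body lies along the block, ends at (155,380) and (427,355). I release and lift.

Emit:
send_rows:
  rows: "0.6 0 0 0 0; 0.7 0 0 0 0; 0.8 0 0 0 0; 0.8 0 0 0 0; 0.8 0 0 0 0; 0.8 -0.5 0 0 0; 0.8 -1.5 0 0 0; 0.8 -3 0 0 0; 0.8 -5.5 0 0 0; 0.8 -8.5 0 0 0; 0.8 -12 0 0 0; 0.8 -15 0 0 0"

```text
time_s: 18.05
eef_pos: [559.4, -229.6, 183.7]
ee_rot: [0.707, 0.042, 0.705, -0.043]
force: [0.3, 0.5, 0.7]
grip_width: 0.803
```

Emit:
send_rows:
  rows: "0.8 0 -3 0 0; 0.8 0 -7 0 0; 0.8 0 -11 0 0; 0.8 0 -15 0 0; 0.8 0 -19 0 0; 0.8 0 -22 0 0; 0.8 0 -24 0 0; 0.8 0 -24 0 0; 0.8 0 -24 0 0; 0.8 0 -24 0 0"

```text
time_s: 19.05
eef_pos: [530.8, -466.7, 181.1]
ee_rot: [0.706, 0.042, 0.706, -0.042]
force: [0.8, 0.2, -0.0]
grip_width: 0.8
```

```bash
python3 - <<'E'
from h import *
for n in ('scene','top'):
    p=capture(n); save(p,n+'9')
    for t in ('rest','brush_body','handle'): print(n,t,[(np.round(d['location'],1),round(d['confidence'],2)) for d in nets.spot_point(p,t)])
i=cv2.imread('pics/scene9.png'); a=cv2.resize(i[200:310,160:290],None,fx=5,fy=5,interpolation=cv2.INTER_CUBIC)
i=cv2.imread('pics/top9.png'); b=cv2.resize(i[90:210,380:500],None,fx=5,fy=5,interpolation=cv2.INTER_CUBIC)
cv2.imwrite('pics/crop12.png',a)
cv2.imwrite('pics/crop13.png',b)
print(ctrl.sense()['eef_pos'],ctrl.sense()['force'])
E
```

```text
scene rest [(array([ 560.6, -228.8,   31. ]), 0.58)]
scene brush_body [(array([ 560.2, -229.1,   26.3]), 0.6)]
scene handle [(array([429. ,   5.3,   0.7]), 0.95), (array([ 3.47e+02, -2.70e+00, -2.00e-01]), 0.55)]
top rest [(array([ 562.9, -225.4,   30.2]), 0.77)]
top brush_body [(array([ 557.8, -226.6,   32.8]), 0.72)]
top handle [(array([427.3,   6.2,  -1.4]), 0.68), (array([347.3,  -3.1,   1.5]), 0.49)]
[ 530.48447891 -467.5582509   180.38342135] [0.20247811 0.33419869 0.29790876]
```

View pics/crop12.png

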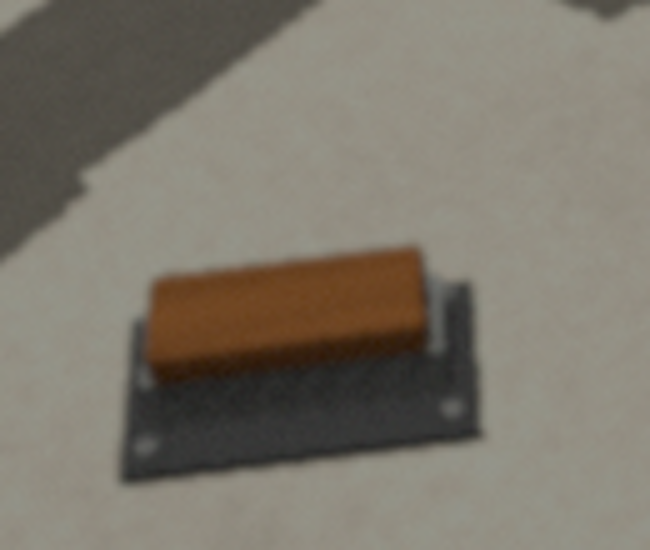

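View pics/crop13.png

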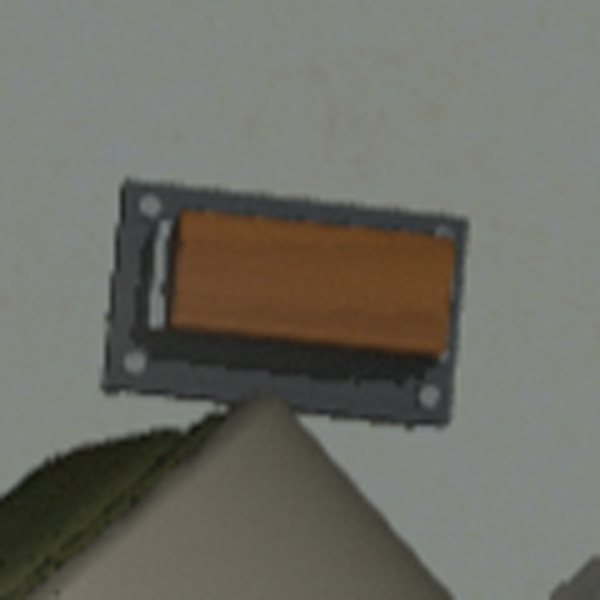

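View pics/top9.png

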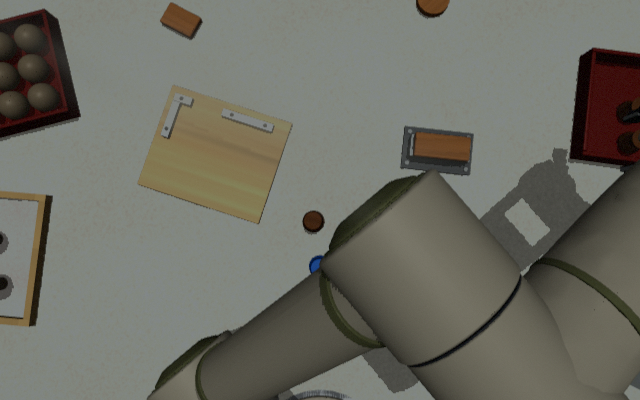

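Body lies flat on the block, centred and parallel (top crop (175–450, 210–355)). The brown handle still stands at (313,221). I hand the job in.

```bash
python3 -c "
from rig import workorder; print(workorder.finish_job())"
```

```text
the job is handed in; nothing more can be done
None
```

The brush body now lies on the gluing block, and I handed the job in at about 19 s of the 64 s allowed. `finish_job` reports no verdict.

- **Into the corner:** I gripped the body across its middle, carried it to just short of the stops and slid it in. Contact forces rose to about 16 N against the stops. I released it there, and the scene picture showed it against both stops.
- **Onto the block:** I regripped it, carried it over and lowered it until it touched with about 4 N. Then I released it and moved the arm clear.
- **Last checks:**
  - The networks put the body 1 mm (scene) and 5 mm (top) from the block's centre. In the top picture it looks a few mm towards −y.
  - It looks flat and parallel to the block.
  - The wooden handle was found at (427–429, 5–6) mm, upright and unmoved within the measurement error.
- **Disagreements:**
  - The top-view fit and the scene view differed by about 4 mm on where the seat is, so I found the stops by contact force.
  - From the pose just above the block, the top camera could not see the body or the block because the arm was in the way. I lowered it using the scene camera only.

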